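# Oil a graver and bring it to its honing angle on the worn oilstone

## Robot

A 7-joint arm with a two-finger parallel gripper is mounted at the origin on the work surface. World frame = base frame: x ahead of the robot, y to its left, z up, the work surface at z = 0. Lengths are in mm, angles in rad, forces in N, time in s.
With the tool pointing down it reaches from about 400 to 875 mm from the base axis. Payload 19.3 kg.
Tool frame: the origin (TCP) lies on the centre line of the jaws, within the pads' length; the fingertips stand 25 mm ahead of it and the grasp point (between the pads) lies 6 mm ahead of it; z points along the fingers, x is the direction in which the jaws open and shut, and the axes are right-handed (so a half turn about z gives the same grasp; the last joint's range is limited). The gripper opens to 85 mm and grips with 20 to 120 N. Pads are 22 mm wide; open, the fingers measure 114 mm over their backs; the gripper's body (76 mm by 85 mm) begins 54 mm behind the grasp point. The pads swing forward as they close: fully open they stand 13 mm farther back than shut.
Start: joints at [-1.369, 0.521, -0.036, 1.599, 0.021, 1.021, -0.113], TCP at [167.81, 602.042, 256.291] pointing down, gripper open.
Joint ranges: [-2.91, 2.91], [-0.3, 2.13], [-1.5, 1.42], [0.17, 2.43], [-1.26, 4.41], [0.16, 1.93], [-2.52, 2.52]. Speed limits (rad/s): [1.89, 1.89, 2.39, 2.39, 3.01, 3.01, 3.01].

## Interface

Orientations are given as a 3x3 rotation matrix whose columns are the frame's x, y, z axes.
In Python, from workcell import movep, movel, goto_joints, open_gripper, clamp, wait, inverse_kinematics, read_state, camera, PlanningError, finish_job gives the robot as it stands. Calls block until the motion is done:
- movep(position, orientation): joint-space move of the TCP to a pose.
- movel(position, frame=None, max_speed=150, guard=None): straight line of the TCP; frame=None keeps the orientation; max_speed is the mean speed in mm/s. With guard (N) it stops when the force on the tool has changed by that much, and returns True; else False.
- goto_joints(angles): joint-space move.
- open_gripper() and clamp(): open the fingers fully, or close them until they stop; the grip force is fixed at half the most.
- wait(seconds).
- inverse_kinematics(position, orientation): joint angles nearest the present ones, or None.
- read_state(): the state.
- camera(name): name is "scene" or "top" or "wrist"; returns a dict with "image" (420x560x3 uint8, blue, green, red), "range_z" (420x560 float32, mm along the optical axis (not along the pixel's ray), 0 where there is no reading), "fx", "fy", "cx", "cy" (pixels), "cam_to_world" (4x4, takes a point from camera to world coordinates). Camera axes: x right, y up, looking along -z (the intrinsics and any distortion apply to the point x, -y, -z); pixel columns grow to the right and rows downward; lengths in mm; the calibration is good to about 2 mm. A picture is of the moment at which its call begins.
A pose or a line that the arm cannot do raises PlanningError and nothing moves.
- finish_job(): hands the job in, once; it reports no verdict.
The state is a dict: "time": time; "qpos": joint angles; "qvel": joint speeds; "joint_efforts": joint torques, N m; "eef_pos": TCP position; "tool_rot": TCP orientation; "ft_force": force on the tool from outside, world axes, zero at the start; "torque": the same for the moment, N m; "finger_gap": finger opening in mm.
Only numpy, scipy, OpenCV 4.12 (cv2) and the standard library are available. Lean on these libraries where they do the work, as an engineer would, in place of code of your own. Each camera call takes 0.05 s, during which the arm holds its last target.

## Task

Take the graver in its aluminium honing holder out of its rest, dip the graver's tip into the open oil tin, then set the tip on the oilstone with the handle still low (needle clearly short of the red mark). Keeping the tool in line with the stone's length and pressing only lightly, rock the handle up until the needle of the tool's angle dial has settled on the red mark. Finish like that, still gripping the tool with its tip on the stone and the needle at rest on the mark; do not let go, and leave the other things on the bench where they are.

Things in the scene. Friction and masses are not known exactly. Their poses are not given: they have to be found in the camera images.
- graver_grip (a point): Centre of the aluminium holder bar (16 mm wide in x, 18 high in z, y -118 to +42 mm), place to grip it, fingers closing along x, within 24 mm of here. Tool axes: +y to the tip, +x out of the dial's white face, z up. Dial 68 mm across, 12 thick, on the bar's +x side at y -68, z +10; wood handle y -118 to -149. 0.14 to 0.27 kg. Starts 60 mm above the bench, tip 18 deg down, 40 mm free below.
- graver_tip (a point): The graver's cutting tip (lower front edge of its 5 mm thick steel shank), 90 mm ahead of point graver_grip and 2 mm below the bar's middle line. Same axes as graver_grip.
- needle (a joint): Angle of the dial's black needle on the dial, rad. The needle is a weighted pendulum whose long end always settles straight up, so at rest it reads how far the tool's tip points down from level (0 level, 0.31 in the rest, grows as the handle is raised). It swings with a period of about 0.5 s and takes about 2 s to settle after a movement.
- mark (a joint): Angle of the red mark on the dial's rim in the same measure, rad, between 0.61 and 0.79: the needle lies on the mark when the joint needle equals this. It does not change in a run.
- needle_end (a point): Point on the needle's long end, 28 mm from the dial's centre, on the dial's face; its z axis runs along the needle outwards.
- mark_end (a point): Point 28 mm from the dial's centre towards the red mark, a red tab 5 mm wide on the dial's rim; its z axis points outwards to the mark.
- oilstone: Brown oilstone, 50 mm wide (x), 110 long (y), fixed in line in a pale wooden tray (74 x 134 mm, rim 26 mm above the bench). Origin: centre of its underside, 19 mm above the bench; z up. Its top is worn hollow: 18 mm above the origin for y within 11 mm, 19.5 at y 33, 22 at the ends. It lies on a rubber bed and sinks straight down about 0.5 mm per newton, 6 mm at most.
- rest: Fixed black iron rest in which the graver starts: base 64 x 194 mm, 10 mm high, two posts with U-shaped saddles (28 mm wide over all, open at the top) under the bar, 28 to 38 mm ahead of and 109 to 117 mm behind graver_grip. Origin on the bench, straight under the place where graver_grip starts; y is the tool's direction.
- oil_tin: Small open round aluminium tin, 66 mm across outside, 61 mm inside, 20 mm high, loose (0.16 kg), an oiled felt pad on its floor (top of the pad 5 mm above the bench). Origin: centre of its underside.
- tin_mouth (a point): Centre of the tin's mouth, level with the rim, 20 mm above the bench. To clear the rim, dip with the tool pointing about 30 to 45 degrees down.
- gem_box: Bystander: open black box of gems, 70 x 110 mm, 16 mm high.
- stone_tin: Bystander: closed round tin, 71 mm across, 39 mm high.
- dish: Bystander: small white dish, 72 mm across, 16 mm high.
- tweezers: Bystander: steel tweezers lying flat, 150 mm long, along their y.
- spare_graver: Bystander: graver with a mushroom handle lying flat, 130 mm long, along its y, 27 mm high.
- loupe: Bystander: black eye loupe, 34 mm across, 22 mm high, with a steel handle along its y.
- ring_clamp: Bystander: wooden ring clamp lying flat, 85 mm long, along its y, 25 mm high.
Things that resemble listed ones, but are neither listed nor needed, are in the scene too. Leave any green or pink look-alike of the rest alone.

How it is judged (in metres and radians):
On the way, in this order (a step that is already met when the one before it is completed fails the run):
1. the graver's tip is dipped into the oil tin, at least 5 mm below its rim, with the tool held in the fingers (horizontal distance between graver_tip and tin_mouth below 0.027 m and z of graver_tip in the frame of tin_mouth below -0.005 m and contact force between the fingers and graver above 2 N and contact force between graver and rest below 0.3 N), for 0.1 s.
2. the tip rests on the oilstone with the handle still low: the needle at least 5 degrees short of the mark (x of graver_tip in the frame of oilstone between -0.024 and 0.024 m and y of graver_tip in the frame of oilstone between -0.053 and 0.053 m and contact force between graver and oilstone above 0.5 N and contact force between the fingers and graver above 2 N and contact force between graver and rest below 0.3 N and contact force between graver and oil_tin below 0.3 N and angle between the z axis of needle_end and the z axis of mark_end, either way round above 0.09 rad and y of needle_end in the frame of mark_end above 0 m), for 0.2 s.
3. with the tip on the stone the needle has settled on the red mark (x of graver_tip in the frame of oilstone between -0.024 and 0.024 m and y of graver_tip in the frame of oilstone between -0.053 and 0.053 m and contact force between graver and oilstone between 0.5 and 15 N and contact force between the fingers and graver above 2 N and contact force between graver and rest below 0.3 N and contact force between graver and oil_tin below 0.3 N and angle between the x axis of graver_grip and the x axis of oilstone, either way round below 0.26 rad and angle between the z axis of needle_end and the z axis of mark_end, either way round below 0.07 rad and velocity of joint needle between -0.2 and 0.2 rad/s and height (world z) of graver_grip above 0.065 m), for 0.5 s.
At the end, for the whole second after the job is handed in: The gripper holds the graver (over 2 N), grip 65 mm or more above the bench, off rest and tin; its tip on the stone's top at 0.5 to 15 N; tool in line with the stone within 15 degrees; needle at rest (under 0.2 rad/s) within 0.07 rad of the red mark (all of step 3); the arm keeps its last pose, push and grip.
It fails at once if the graver is pressed hard on the stone (over 25 N) (contact force between graver and oilstone above 25 N).
It fails at once if the graver is dropped on the bench (grip lower than 30 mm) (height (world z) of graver_grip below 0.03 m).
It fails at once if the oil tin is shoved more than 25 mm or tipped (distance of oil_tin from where it was at the start of the episode above 0.025 m or angle between oil_tin's own z axis and vertical above 0.35 rad).
It fails at once if a bystander is moved more than 25 mm (distance of any of gem_box, stone_tin, dish, tweezers, spare_graver, loupe, ring_clamp from where it was at the start of the episode above 0.025 m).
It also fails if it takes over 48 s, if anything falls off the work surface, if the arm or the gripper's body presses on something with over 40 N, if the wrist force passes 120 N, or if a joint passes its speed limit or range.

## Working session

There is one attempt and no reset: what is moved stays moved. The work goes in short steps, each a Python script; the robot and the scene stay as the last script left them, time stands still between calls to the robot, and variables do not carry over. Pictures are saved under pics/ and viewed, and the job is handed in when it is done.

```bash
mkdir -p pics; ls; python3 - <<'E'
from workcell import *
import cv2,numpy as np
for n in ("scene","top","wrist"):
    c=camera(n); cv2.imwrite(f"pics/a_{n}.png",c["image"]); np.savez(f"a_{n}.npz",**c)
    print(n,c["fx"],c["fy"],c["cx"],c["cy"],[k for k in c],np.round(c["cam_to_world"],3).tolist())
s=read_state();print(s)
E
```

```text
pics
scene 483.3568728185255 483.3568728185255 274.3894543527065 210.70318110891947 ['image', 'range_z', 'fx', 'fy', 'cx', 'cy', 'cam_to_world'] [[-0.443, -0.666, 0.6, 1173.394], [0.896, -0.328, 0.298, 268.033], [-0.002, 0.67, 0.742, 953.053], [0.0, 0.0, 0.0, 1.0]]
top 387.0884175518268 387.0884175518268 279.83066578934984 213.90111038667496 ['image', 'range_z', 'fx', 'fy', 'cx', 'cy', 'cam_to_world'] [[0.028, 0.995, -0.1, 408.694], [-0.999, 0.026, -0.022, -91.556], [-0.019, 0.101, 0.995, 1205.206], [0.0, 0.0, 0.0, 1.0]]
wrist 297.3955617026584 297.3955617026584 283.6614701608018 207.41865602837015 ['image', 'range_z', 'fx', 'fy', 'cx', 'cy', 'cam_to_world'] [[0.27, -0.925, -0.266, 100.645], [0.963, 0.26, 0.075, 619.8], [-0.0, -0.276, 0.961, 373.028], [0.0, 0.0, 0.0, 1.0]]
{'time': 0.15, 'qpos': array([-1.36918214,  0.52186296, -0.03634467,  1.59985883,  0.02117127,
        1.02115578, -0.11279144]), 'qvel': array([ 0.00037487, -0.00107997,  0.00140505, -0.0015534 ,  0.00063618,
        0.00129268, -0.00190104]), 'joint_efforts': array([ 2.06360950e-03, -9.27383065e+01,  1.98043562e+00, -3.70059729e+01,
        1.78985641e-02,  6.31040224e-03, -1.20508437e-05]), 'eef_pos': array([167.74634233, 601.81619204, 255.87308685]), 'tool_rot': array([[ 2.68483366e-01,  9.63284297e-01, -2.13411384e-04],
       [ 9.63283899e-01, -2.68483450e-01, -8.76015955e-04],
       [-9.01149838e-04,  2.96199622e-05, -9.99999594e-01]]), 'ft_force': array([-0.95729049, -0.07882802,  0.4152911 ]), 'torque': array([ 0.0455141 , -0.00702084,  0.01175049]), 'finger_gap': 85.38311044001829}
```

View pics/a_scene.png

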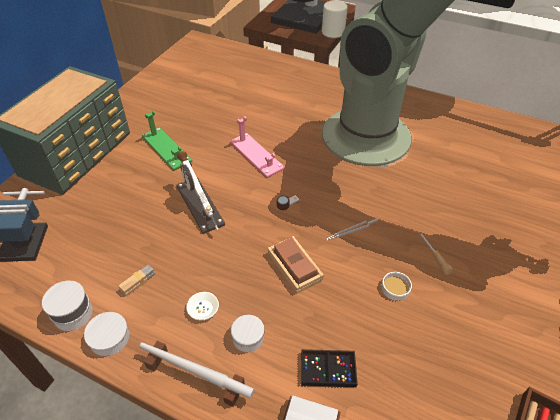

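View pics/a_top.png

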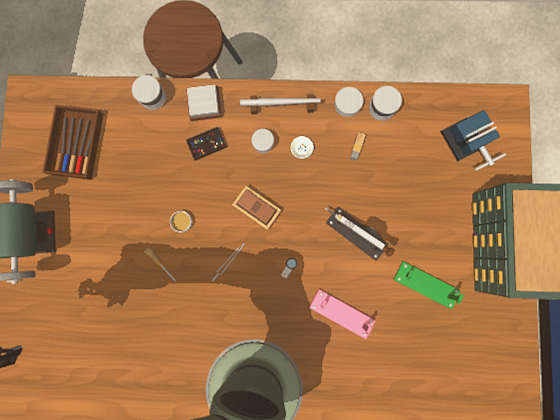

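View pics/a_wrist.png

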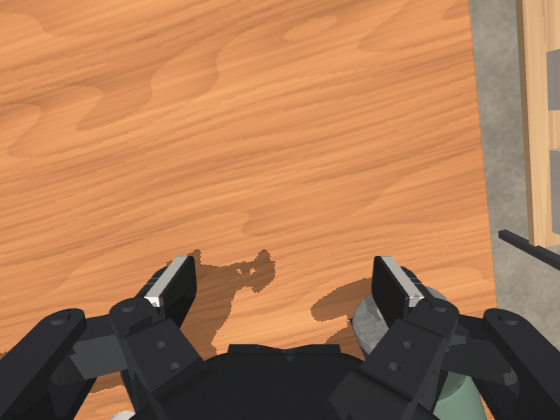

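```bash
cat > h.py <<'E'
import numpy as np,cv2
def cloud(c):
    z=c["range_z"];h,w=z.shape;u,v=np.meshgrid(np.arange(w),np.arange(h))
    x=(u-c["cx"])/c["fx"]*z;y=-(v-c["cy"])/c["fy"]*z
    P=np.stack([x,y,-z,np.ones_like(z)],-1)@np.array(c["cam_to_world"]).T
    P=P[...,:3];P[z==0]=np.nan
    return P
def pix(c,X):
    M=np.linalg.inv(c["cam_to_world"]);p=M[:3,:3]@np.array(X,float)+M[:3,3]
    return c["cx"]+c["fx"]*p[0]/-p[2], c["cy"]-c["fy"]*p[1]/-p[2]
E
python3 - <<'E'
from h import *
c=dict(np.load("a_top.npz"));P=cloud(c)
for n,(u,v) in dict(tin=(180,221),stone=(257,207),rest0=(327,210),rest1=(388,256),mid=(357,232),dish=(302,147),loupe=(291,262),clamp=(358,146),green=(428,284),bench=(300,200)).items(): print(n,P[v,u].round(1))
cv2.imwrite("pics/b_top.png",cv2.resize(c["image"][160:320,140:440],None,fx=2.66,fy=2.66,interpolation=cv2.INTER_CUBIC))
c=dict(np.load("a_scene.npz"))
cv2.imwrite("pics/b_scene.png",cv2.resize(c["image"][100:310,120:420],None,fx=2.66,fy=2.66,interpolation=cv2.INTER_CUBIC))
E
```

```text
tin [499.5 248.8  -3.5]
stone [545.8   4.6  33.7]
rest0 [ 541.9 -208.4   35.5]
rest1 [ 4.083e+02 -4.015e+02  4.000e-01]
mid [ 475.2 -292.3   76.8]
dish [ 744.8 -129.4    2.8]
loupe [ 381.9 -103.4   18. ]
clamp [ 745.3 -302.2   26.3]
green [ 327.2 -520.4    7.3]
bench [ 575.6 -127.    -2.1]
```

View pics/b_top.png

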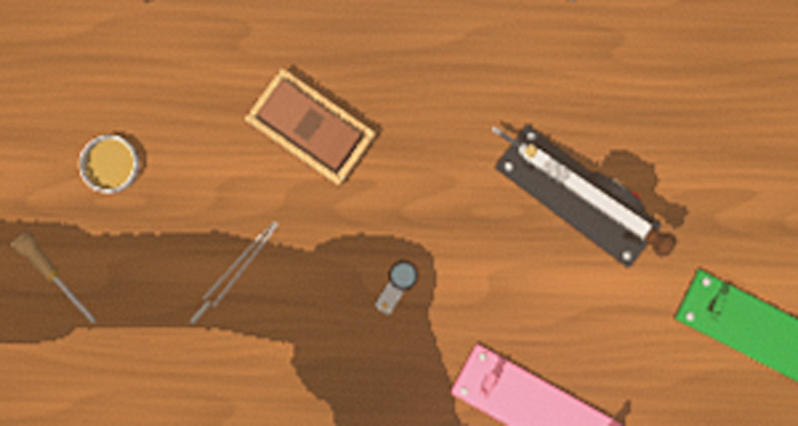

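View pics/b_scene.png

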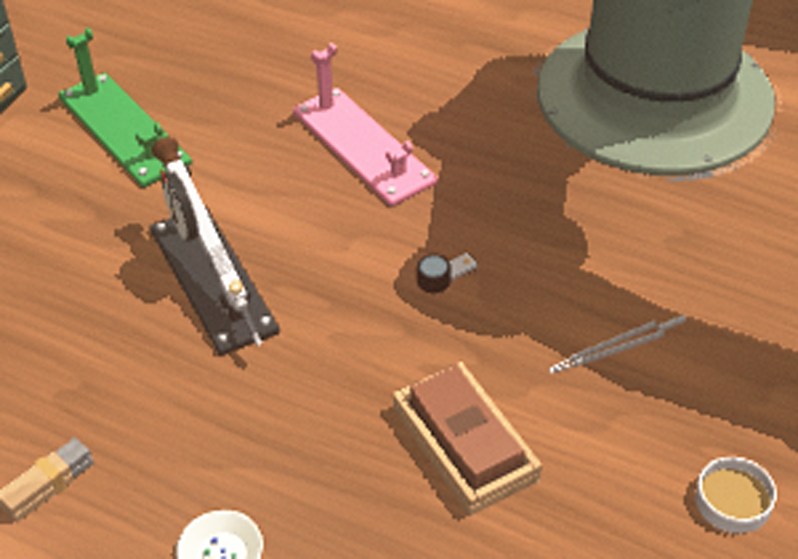

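Candidates for the graver and rest in the top view: black rest with the aluminium tool at (357,233); empty green look-alike at (428,284); empty pink one at (342,313); spare graver at (160,262); rod on a stand at (280,102). The black rest with bar and dial matches the description. For the oil tin, only (180,221) is open with a felt pad. The dish is at (302,147), and the others at (262,140), (349,101), (387,102) and (146,88) are closed tins. Next I'll take close wrist views.

```bash
python3 - <<'E'
from workcell import *
from h import *
CT=np.load("CT.npy");s=read_state()
dial=np.array([455,-350,80.]);x=np.array([.83,-.56,0])
a=np.radians(20);e=np.radians(40)
dx=np.array([x[0]*np.cos(a)-x[1]*np.sin(a),x[0]*np.sin(a)+x[1]*np.cos(a),0]);d=dx*np.cos(e);d[2]=np.sin(e)
for roll in (-180,-135,135):
  p,R=look(dial,d,np.radians(roll),260,CT);print(roll,p,inverse_kinematics(p,R))
p,R=look(dial,d,-np.pi,260,CT)
q0=np.array(s["qpos"]);q1=np.array(inverse_kinematics(p,R))
qm=q0*.5+q1*.5; qm[1]-=.25
goto_joints(list(qm));print(read_state()["eef_pos"],read_state()["time"])
goto_joints(list(q1));print(read_state()["eef_pos"],read_state()["time"])
wait(.3)
c=camera("wrist");cv2.imwrite("pics/c_w.png",c["image"]);np.savez("c_w.npz",**c)
E
```

```text
-180 [ 528.70673772 -369.30137712  188.69239327] [ 0.07145849  1.15913874  0.98619765  1.13249381 -0.53491027  1.72982376
 -0.860363  ]
-135 [ 529.55159334 -394.292555    180.49622978] [ 0.26679568  1.20653105  0.83189809  0.92867652 -0.55016516  1.92584668
 -0.17468135]
135 [ 540.53515669 -346.93636152  181.45744816] [-0.08241279  1.30157097  1.2172866   1.14367598 -0.57751329  1.74255119
 -1.54355155]
[613.55965664 179.27895647 336.2569306 ] 2.3667
[ 529.66942082 -368.29523808  189.08959792] 4.425
```

View pics/c_w.png

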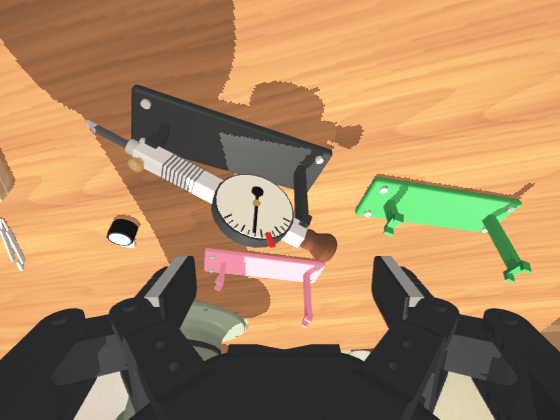

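```bash
python3 - <<'E'
from h import *
c=dict(np.load("c_w.npz"));P=cloud(c);im=c["image"]
cr=im[160:260,200:340];cv2.imwrite("pics/d.png",cv2.resize(cr,None,fx=5.5,fy=5.5,interpolation=cv2.INTER_CUBIC))
# dial face: cream pixels in region
hsv=cv2.cvtColor(im,cv2.COLOR_BGR2HSV)
u,v=np.meshgrid(np.arange(560),np.arange(420))
m=((u-253)**2/35**2+(v-208)**2/30**2<1)
Q=P[m];Q=Q[~np.isnan(Q).any(1)]
# RANSAC plane
best=None;rng=np.random.default_rng(0)
for _ in range(500):
    a,b,d=Q[rng.choice(len(Q),3,False)];n=np.cross(b-a,d-a)
    if np.linalg.norm(n)<1:continue
    n/=np.linalg.norm(n);k=abs((Q-a)@n)<1.0
    if best is None or k.sum()>best.sum():best=k
I=Q[best];ctr=I.mean(0);n=np.linalg.svd(I-ctr)[2][2]
print(len(Q),best.sum(),ctr.round(1),n.round(3))
# red pixels
r=(hsv[...,1]>150)&((hsv[...,0]<8)|(hsv[...,0]>172))&(hsv[...,2]>120)&(abs(u-265)<30)&(abs(v-235)<25)
print(r.sum(),u[r].mean(),v[r].mean(),np.nanmean(P[r],0).round(1))
E
```

```text
3263 2807 [ 479.  -332.4   94. ] [ 0.81  -0.587 -0.002]
99 269.83838383838383 240.08080808080808 [ 468.1 -343.4  120.3]
```

View pics/d.png

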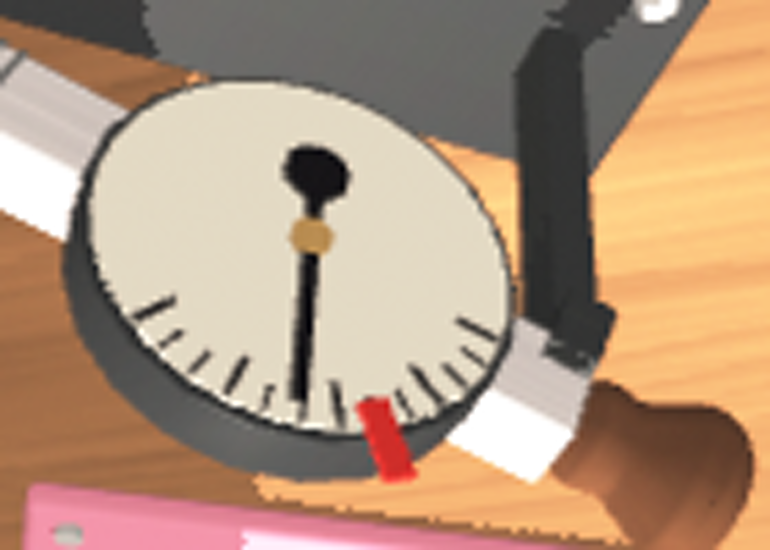

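```bash
python3 - <<'E'
from h import *
c=dict(np.load("c_w.npz"))
p0=np.array([479.,-332.4,94]);n=np.array([.81,-.587,0]);n/=np.linalg.norm(n)
M=np.array(c["cam_to_world"])
def ray(U,V,off=0):
    u=200+(U+.5)/5.5-.5;v=160+(V+.5)/5.5-.5
    d=M[:3,:3]@np.array([(u-c["cx"])/c["fx"],-(v-c["cy"])/c["fy"],-1]);o=M[:3,3]
    return o+d*(((p0+off*n-o)@n)/(d@n))
h=ray(312,236);print("hub",h.round(1))
y=np.array([.587,.81,0])
for nm,U,V in (("needle",299,403),("weight",316,170),("red in",372,402),("red mid",386,440),("red out",397,480),("botticks",0,0),("t1",154,309),("t2",236,376),("t3",338,404),("t4",424,385),("t5",474,327)):
  for off in (0,1):
    w=ray(U,V,off)-h; print(nm,off,"r",np.linalg.norm(w).round(1),"ang from up toward handle",np.arctan2(-(w@y),w[2]).round(3))
E
```

```text
hub [ 478.  -333.7   88.6]
needle 0 r 30.0 ang from up toward handle 0.003
needle 1 r 30.7 ang from up toward handle -0.006
weight 0 r 13.3 ang from up toward handle -3.125
weight 1 r 12.4 ang from up toward handle -3.103
red in 0 r 29.0 ang from up toward handle 0.369
red in 1 r 29.6 ang from up toward handle 0.35
red mid 0 r 35.2 ang from up toward handle 0.37
red mid 1 r 35.8 ang from up toward handle 0.354
red out 0 r 41.5 ang from up toward handle 0.358
red out 1 r 42.0 ang from up toward handle 0.344
botticks 0 r 59.5 ang from up toward handle -2.106
botticks 1 r 59.0 ang from up toward handle -2.09
t1 0 r 29.2 ang from up toward handle -0.814
t1 1 r 29.9 ang from up toward handle -0.798
t2 0 r 29.4 ang from up toward handle -0.31
t2 1 r 30.1 ang from up toward handle -0.31
t3 0 r 29.3 ang from up toward handle 0.192
t3 1 r 29.9 ang from up toward handle 0.178
t4 0 r 28.6 ang from up toward handle 0.686
t4 1 r 29.0 ang from up toward handle 0.659
t5 0 r 27.5 ang from up toward handle 1.22
t5 1 r 27.4 ang from up toward handle 1.186
```

```bash
cat >> h.py <<'E'
def toolR(psi,th):
    # graver frame: heading psi (world yaw of horizontal y), tip down th
    hx,hy=np.cos(psi),np.sin(psi);c,s=np.cos(th),np.sin(th)
    y=np.array([hx*c,hy*c,-s]);z=np.array([hx*s,hy*s,c]);x=np.cross(y,z)
    return np.stack([x,y,z],1)
E
python3 - <<'E'
from h import *
from workcell import inverse_kinematics
psi=np.arctan2(.81,.587)
R=toolR(psi,.314);hub=np.array([478,-333.7,88.6]);g=hub-R@[20,-68,10];print("psi",psi,"grip",g.round(1),"tip",(g+R@[0,90,-2]).round(1))
# check with clouds: bar points
for f in ("c_w","a_scene","a_top"):
    c=dict(np.load(f+".npz"));P=cloud(c).reshape(-1,3);L=(P-g)@R
    k=(abs(L[:,0])<14)&(L[:,1]>-30)&(L[:,1]<35)&(L[:,2]>-15)&(L[:,2]<20)
    t=k&(L[:,2]>5)&(abs(L[:,0])<6)
    A=L[t];print(f,k.sum(),t.sum(),np.median(A,0).round(1),"x range",np.percentile(L[k][:,0],[5,95]).round(1), "slope",np.polyfit(A[:,1],A[:,2],1).round(3) if len(A)>5 else 0)
    # bar points y range & side
    k2=(abs(L[:,0])<14)&(abs(L[:,1])<120)&(L[:,2]>4)&(L[:,2]<14);print(np.nanmin(L[k2][:,1]),np.nanmax(L[k2][:,1]))
    print("yaw slope",np.polyfit(L[t][:,1],L[t][:,0],1).round(3) if t.sum()>5 else 0)
# tin: and stone
for f in ("a_scene","a_top"):
    c=dict(np.load(f+".npz"));P=cloud(c);im=c["image"]
    Q=P.reshape(-1,3)
    k=(abs(Q[:,0]-505)<45)&(abs(Q[:,1]-250)<45)&(Q[:,2]>10)&(Q[:,2]<30)
    A=Q[k];print(f,"tin rim",len(A),A.mean(0).round(1),cv2.minEnclosingCircle(A[:,:2].astype(np.float32)))
    k=(abs(Q[:,0]-545)<60)&(abs(Q[:,1]-5)<80)&(Q[:,2]>29)&(Q[:,2]<46)
    A=Q[k];print("stone",len(A),cv2.minAreaRect(A[:,:2].astype(np.float32)))
    k=(abs(Q[:,0]-545)<70)&(abs(Q[:,1]-5)<90)&(Q[:,2]>18)&(Q[:,2]<46)
    A=Q[k];print("tray",len(A),cv2.minAreaRect(A[:,:2].astype(np.float32)),"bench z",np.nanmedian(Q[(abs(Q[:,0]-600)<30)&(abs(Q[:,1]+100)<20)],0))
E
```

```text
psi 0.9436904694616414 grip [ 497.9 -272.1   58.1] tip [ 547.8 -203.3   28.4]
c_w 2330 813 [ 0.6  6.1 10.8] x range [-5.2  9.4] slope [ 0.064 11.321]
-119.90891851332842 84.0561460826412
yaw slope [0.017 0.281]
a_scene 183 107 [ 0.2  2.1 12.4] x range [-8.7  7.7] slope [ 0.047 12.515]
-119.27050910561937 85.0525859102731
yaw slope [0.005 0.325]
a_top 146 89 [ 0.3  1.2 10.2] x range [-7.4  8.6] slope [ 0.04  10.454]
-119.49455080479119 81.69838521817077
yaw slope [0.003 0.075]
a_scene tin rim 222 [496.9 244.   17. ] ((496.75970458984375, 243.3848876953125), 34.02631378173828)
stone 989 ((547.7728881835938, 10.728790283203125), (131.15335083007812, 73.0404052734375), 56.555694580078125)
tray 1537 ((545.5966796875, 8.389236450195312), (137.79185485839844, 75.857421875), 56.396514892578125) bench z [600.71008842 -99.55838294   1.19119428]
a_top tin rim 68 [498.8 245.3  17.2] ((499.2065734863281, 244.2541046142578), 33.7253303527832)
stone 603 ((545.9556884765625, 7.2311859130859375), (115.33875274658203, 71.2670669555664), 57.397159576416016)
tray 946 ((548.3576049804688, 9.284805297851562), (134.39071655273438, 74.04397583007812), 56.46669387817383) bench z [ 600.79462964 -100.774525     -1.52815836]
```

```bash
cat >> h.py <<'E'
LEAN=-0.157; YG=6.0; FL=1
def tcp(G,R,fl=None,lean=None):
    # G graver_grip pos, R graver rot -> TCP pose. lean: angle of the gripper axis about tool x
    fl=FL if fl is None else fl; lean=LEAN if lean is None else lean
    z=R@np.array([0,-np.sin(lean),-np.cos(lean)]) # lean<0: body leans back toward dial -> gripper z points +y
    x=fl*R[:,0];y=np.cross(z,x)
    Rg=np.stack([x,y,z],1)
    return np.asarray(G)+R@np.array([0,YG,0])-6*z,Rg
def G_from_tip(tip,R): return np.asarray(tip,float)-R@np.array([0,90.,-2.])
E
cat > plan.py <<'E'
from h import *
PSI0=np.arctan2(.81,.587);G0=np.array([497.2,-273.2,60.])
TIN=np.array([498.,244.,0]);ST=np.array([547.,9.,37.]);PSIS=np.radians(56.5)
def poses():
    R0=toolR(PSI0,.314)
    L=[("above",G0+[0,0,110],R0),("grip",G0,R0),("lift",G0+[0,0,90],R0)]
    Rt=toolR(PSIS,.62)
    L+=[("tinup",G_from_tip(TIN+[0,0,70],Rt),Rt),("dip",G_from_tip(TIN+[0,0,11],Rt),Rt)]
    for th in (.45,.67): 
        R=toolR(PSIS,th);L+=[("st%.2f"%th,G_from_tip(ST,R),R)]
    return L
E
python3 - <<'E'
from plan import *
from workcell import *
s=read_state();print(s["time"],s["ft_force"])
for lean in (-.314,-.157,0):
 for fl in (1,-1):
  print(lean,fl)
  for n,G,R in poses():
    p,Rg=tcp(G,R,fl,lean);q=inverse_kinematics(p,Rg);print("  ",n,p.round(0),Rg[:,2].round(2),None if q is None else np.round(q,2))
E
```

```text
4.775 [ 0.09775851  0.14528673 -0.51214445]
-0.314 1
   above [ 501. -269.  174.] [ 0. -0. -1.] [-0.08  0.64  0.69  1.85 -0.54  0.84  0.26]
   grip [ 501. -269.   64.] [ 0. -0. -1.] [ 0.04  0.78  0.51  1.9  -0.63  0.62  0.33]
   lift [ 501. -269.  154.] [ 0. -0. -1.] [-0.06  0.67  0.66  1.87 -0.56  0.8   0.27]
   tinup [462. 189. 126.] [-0.17 -0.25 -0.95] [-1.13  0.84  0.85  1.87 -0.51  0.99 -0.62]
   dip [462. 189.  67.] [-0.17 -0.25 -0.95] [-1.08  0.92  0.77  1.89 -0.57  0.89 -0.6 ]
   st0.45 [506. -53.  81.] [-0.07 -0.11 -0.99] [-0.55  0.78  0.68  2.   -0.59  0.65 -0.09]
   st0.67 [512. -43.  96.] [-0.19 -0.29 -0.94] [-0.71  0.89  0.82  1.89 -0.44  0.84 -0.29]
-0.314 -1
   above [ 501. -269.  174.] [ 0. -0. -1.] [-0.32  0.94  1.22  1.86 -1.01  1.12 -2.47]
   grip [ 501. -269.   64.] [ 0. -0. -1.] [-0.23  1.03  1.    1.91 -1.14  0.92 -2.4 ]
   lift [ 501. -269.  154.] [ 0. -0. -1.] [-0.35  1.15  1.4   1.88 -1.2   1.29 -2.33]
   tinup [462. 189. 126.] [-0.17 -0.25 -0.95] [ 0.11  0.89 -1.07  1.8   0.81  1.33  1.27]
   dip [462. 189.  67.] [-0.17 -0.25 -0.95] [ 0.11  1.01 -1.07  1.82 
[... 2076 characters left out ...]
4 -0.52 -0.78] [-0.82  1.09  0.91  1.75 -0.3   1.06 -0.45]
0 -1
   above [ 502. -267.  174.] [-0.18 -0.25 -0.95] [ 1.    0.94 -1.28  1.74  1.09  1.52  1.95]
   grip [ 502. -267.   64.] [-0.18 -0.25 -0.95] [-0.47  1.37  1.35  1.86 -1.17  1.1  -2.51]
   lift [ 502. -267.  154.] [-0.18 -0.25 -0.95] [ 1.    0.98 -1.28  1.76  1.12  1.52  1.92]
   tinup [463. 191. 125.] [-0.32 -0.48 -0.81] [-0.01  1.05 -1.07  1.6   0.8   1.71  1.24]
   dip [463. 191.  66.] [-0.32 -0.48 -0.81] [-0.01  1.16 -1.07  1.61  0.88  1.68  1.19]
   st0.45 [507. -51.  81.] [-0.24 -0.36 -0.9 ] [ 0.57  1.16 -1.28  1.8   1.16  1.66  1.45]
   st0.67 [513. -42.  95.] [-0.34 -0.52 -0.78] [ 0.44  1.24 -1.28  1.68  1.15  1.92  1.42]
```

```bash
python3 - <<'E'
from plan import *
from workcell import *
R0=toolR(PSI0,.314)
p,Rg=tcp(G0+[0,0,125],R0);movep(p,Rg)
p,Rg=tcp(G0+[0,0,45],R0);movel(p)
s=read_state();print(s["time"],s["eef_pos"]-p)
c=camera("wrist");cv2.imwrite("pics/e_w.png",c["image"]);np.savez("e_w.npz",**c)
P=cloud(c).reshape(-1,3);L=(P-G0)@R0
k=(abs(L[:,0])<14)&(L[:,1]>15)&(L[:,1]<40)&(L[:,2]>4)&(L[:,2]<16)
A=L[k];print(k.sum(),np.percentile(A[:,0],[2,50,98]).round(1),np.median(A,0).round(1))
E
```

```text
6.4167 [ 0.12762833 -0.70044944  0.40379475]
916 [-8.  -0.2  7.7] [-0.2 24.2  9. ]
```

View pics/e_w.png

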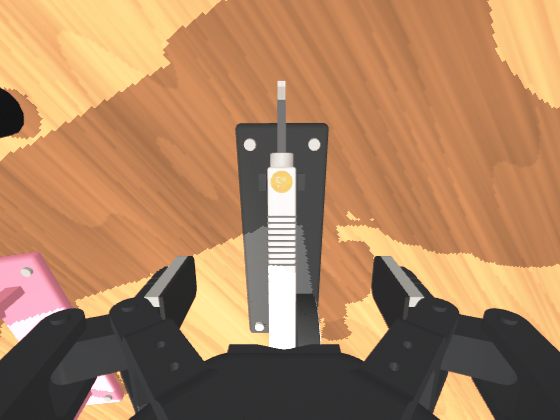

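The bar is centred between the jaws (column 282, jaws at about 284), with its tip at (281,83). Now I'll descend and grip.

```bash
python3 - <<'E'
from plan import *
from workcell import *
c=dict(np.load("e_w.npz"));P=cloud(c);R0=toolR(PSI0,.314)
for v in (80,82,84,90,150,155,168): print(v,((P[v,281]-G0)@R0).round(1))
p,Rg=tcp(G0,R0);print(movel(p,max_speed=100,guard=15))
s=read_state();print(s["time"],s["eef_pos"]-p,s["ft_force"])
clamp();wait(.2)
s=read_state();print(s["time"],s["finger_gap"],s["ft_force"],s["torque"])
p,Rg=tcp(G0+[0,0,95],R0);movel(p,max_speed=120)
wait(.2)
s=read_state();print(s["time"],s["finger_gap"],s["ft_force"],s["eef_pos"]-p)
c=camera("wrist");cv2.imwrite("pics/f_w.png",c["image"]);np.savez("f_w.npz",**c)
c=camera("scene");cv2.imwrite("pics/f_s.png",c["image"]);np.savez("f_s.npz",**c)
E
```

```text
80 [ -0.3 100.5 -29.7]
82 [-0.1 90.9 -0.1]
84 [-0.1 90.  -0.7]
90 [-0.1 85.8  2.5]
150 [-0.2 52.8  2.6]
155 [-0.2 49.8  6.4]
168 [-0.2 42.6  9.3]
False
7.0667 [ 0.03206474 -0.25323963  0.27363733] [ 0.87184414 -0.33983317 -0.00818839]
7.9083 15.06170801314367 [-0.32252063  2.25833916  5.89981464] [ 0.28040379  0.09856913 -0.10076416]
9.05 14.759568035306284 [-0.36953134 -0.29411753 -2.18058083] [-0.26539088  0.02247999 -0.52378087]
```

View pics/f_w.png

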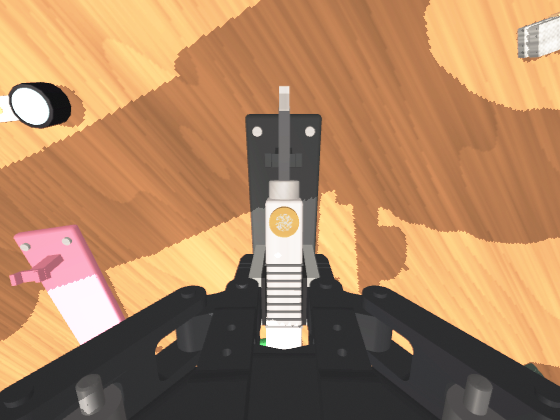

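View pics/f_s.png

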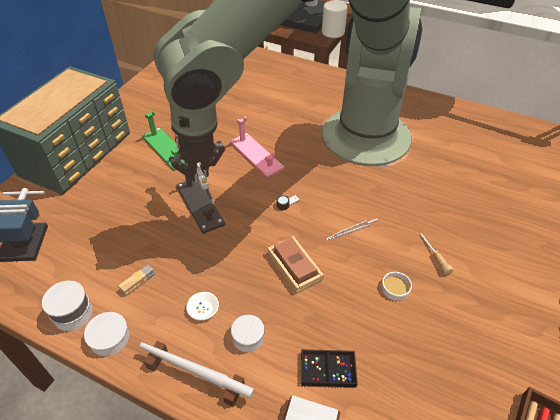

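Lifted and held (gap 14.8 mm, about 2.2 N weight). Next I'll measure the tool's pose in the grip.

```bash
cat >> plan.py <<'E'
def graver_nominal(s):
    # graver pose assuming nominal grasp, from state
    Rg=np.array(s["tool_rot"]);cl,sl=np.cos(LEAN),np.sin(LEAN)
    # z_g = -sl*y - cl*z ; x_g = x (FL=1); y_g=z_g x x_g = -cl*y + sl*z
    x=Rg[:,0];y=-sl*Rg[:,2]-cl*Rg[:,1];z=-cl*Rg[:,2]+sl*Rg[:,1]
    R=np.stack([x,y,z],1);G=np.array(s["eef_pos"])+6*Rg[:,2]-R@np.array([0,YG,0])
    return G,R
def measure(c,s):
    G,R=graver_nominal(s);P=cloud(c).reshape(-1,3);L=(P-G)@R
    o=[]
    for ylo,yhi,hw in ((22,40,6),(58,88,1.5)):
        k=(abs(L[:,0])<hw)&(L[:,1]>ylo)&(L[:,1]<yhi)&(abs(L[:,2]-5)<10)
        A=L[k];o.append((k.sum(),np.median(A,0).round(2),np.polyfit(A[:,1],A[:,2],1).round(3)))
    k=(abs(L[:,0])<4)&(L[:,1]>45)&(abs(L[:,2])<8);o.append(("ymax",L[k][:,1].max().round(1)))
    return o
E
python3 - <<'E'
from plan import *
from workcell import *
s=read_state();G,R=graver_nominal(s);print(G.round(1),R.round(3).tolist(),toolR(PSI0,.314).round(3).tolist())
print("held",measure(dict(np.load("f_w.npz")),s))
# before grip reference
c=dict(np.load("e_w.npz"));P=cloud(c).reshape(-1,3);L=(P-G0)@toolR(PSI0,.314)
for ylo,yhi,hw in ((22,40,6),(58,88,1.5)):
    k=(abs(L[:,0])<hw)&(L[:,1]>ylo)&(L[:,1]<yhi)&(abs(L[:,2]-5)<10);A=L[k];print("rest",k.sum(),np.median(A,0).round(2),np.polyfit(A[:,1],A[:,2],1).round(3))
E
```

```text
[ 497.  -273.2  154.7] [[0.81, 0.558, 0.182], [-0.587, 0.77, 0.25], [-0.0, -0.309, 0.951]] [[0.81, 0.558, 0.181], [-0.587, 0.77, 0.25], [0.0, -0.309, 0.951]]
held [(np.int64(499), array([-0.96, 25.87,  8.53]), array([0.056, 7.091])), (np.int64(498), array([-4.000e-02,  7.284e+01,  2.190e+00]), array([-0.016,  3.28 ])), ('ymax', np.float64(91.9))]
rest 332 [ 0.32 26.39  8.97] [-0.017  9.491]
rest 269 [-0.11 72.92  2.58] [-0.028  4.625]
```

```bash
python3 - <<'E'
from plan import *
from workcell import *
R=toolR(PSIS,.62)
p,Rg=tcp(G_from_tip(TIN+[0,0,70],R),R);movep(p,Rg)
s=read_state();print(s["time"],s["eef_pos"]-p)
c=camera("wrist");cv2.imwrite("pics/g_w.png",c["image"]);np.savez("g_w.npz",**c)
Q=cloud(c).reshape(-1,3)
k=(abs(Q[:,0]-500)<50)&(abs(Q[:,1]-246)<50)&(Q[:,2]>12)&(Q[:,2]<30)
A=Q[k];print(len(A),A.mean(0),cv2.minEnclosingCircle(A[:,:2].astype(np.float32)),np.percentile(A[:,2],95),[ (round(x),round(y)) for x,y in [pix(c,TIN+[0,0,20]),pix(c,TIN+[0,0,70])]])
print(measure(c,s))
E
```

```text
10.8333 [ 0.49281208 -1.24912047  0.27735812]
1754 [493.52685859 238.12599969  18.0536715 ] ((497.3545227050781, 243.14051818847656), 33.02182388305664) 20.509807665117325 [(280, 55), (279, 89)]
[(np.int64(491), array([-0.56, 25.93,  8.71]), array([0.034, 7.864])), (np.int64(496), array([-5.000e-02,  7.305e+01,  2.350e+00]), array([-0.014,  3.372])), ('ymax', np.float64(92.0))]
```

View pics/g_w.png

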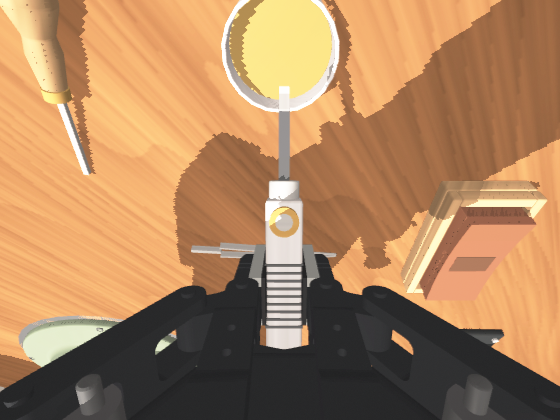

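```bash
python3 - <<'E'
from plan import *
from workcell import *
R=toolR(PSIS,.62);T=np.array([499.5,246,0])
p,Rg=tcp(G_from_tip(T+[0,0,35],R),R);movel(p,Rg,max_speed=100)
f0=read_state()["ft_force"]
p,Rg=tcp(G_from_tip(T+[0,0,10],R),R);print(movel(p,Rg,max_speed=50,guard=4))
wait(.4);s=read_state();G,Rn=graver_nominal(s);print(s["time"],"tip",(G+Rn@[0,90,-2]).round(1),s["ft_force"]-f0)
c=camera("wrist");cv2.imwrite("pics/h_w.png",c["image"])
p,Rg=tcp(G_from_tip(T+[0,0,75],R),R);movel(p,Rg,max_speed=120)
s=read_state();print(s["time"],s["ft_force"]-f0)
c=camera("wrist");np.savez("h2_w.npz",**c);Q=cloud(c).reshape(-1,3)
k=(abs(Q[:,0]-500)<50)&(abs(Q[:,1]-246)<50)&(Q[:,2]>12)&(Q[:,2]<30)
print(cv2.minEnclosingCircle(Q[k][:,:2].astype(np.float32)));print(measure(c,s))
E
```

```text
False
12.4333 tip [499.5 246.1  10.1] [ 0.06190517  0.30435485 -0.88401443]
13.175 [-0.21347618  0.49541    -1.78443912]
((497.35809326171875, 243.2342529296875), 32.94160461425781)
[(np.int64(506), array([-0.94, 25.97,  8.71]), array([0.039, 7.728])), (np.int64(495), array([-3.000e-02,  7.298e+01,  2.290e+00]), array([-0.018,  3.545])), ('ymax', np.float64(91.9))]
```

View pics/h_w.png

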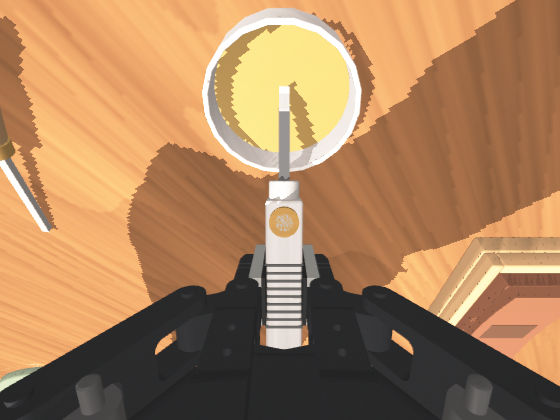

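The picture shows the tip (284,92) inside the tin mouth, and the tin hasn't moved. On to the stone.

```bash
python3 - <<'E'
from plan import *
from workcell import *
R=toolR(PSIS,.45)
p,Rg=tcp(G_from_tip(ST+[0,0,35],R),R);movep(p,Rg)
wait(.3);s=read_state();print(s["time"],s["eef_pos"]-p,s["ft_force"])
c=camera("wrist");cv2.imwrite("pics/i_w.png",c["image"]);np.savez("i_w.npz",**c)
d=camera("scene");np.savez("i_s.npz",**d);cv2.imwrite("pics/i_s.png",cv2.resize(d["image"][150:310,200:400],None,fx=3.5,fy=3.5,interpolation=cv2.INTER_CUBIC))
E
```

```text
14.5 [ 0.1246095   0.75718304 -0.10826439] [ 1.04838006 -0.95079941 -1.64053086]
```

View pics/i_w.png

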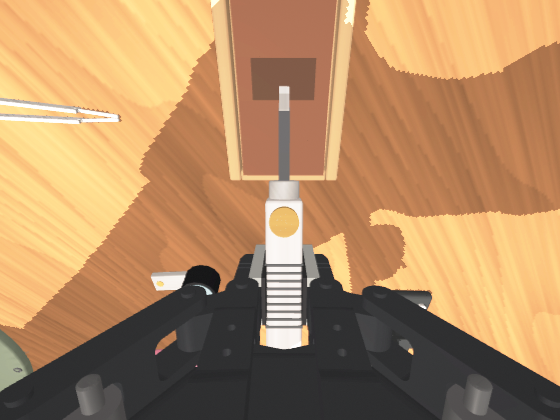

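View pics/i_s.png

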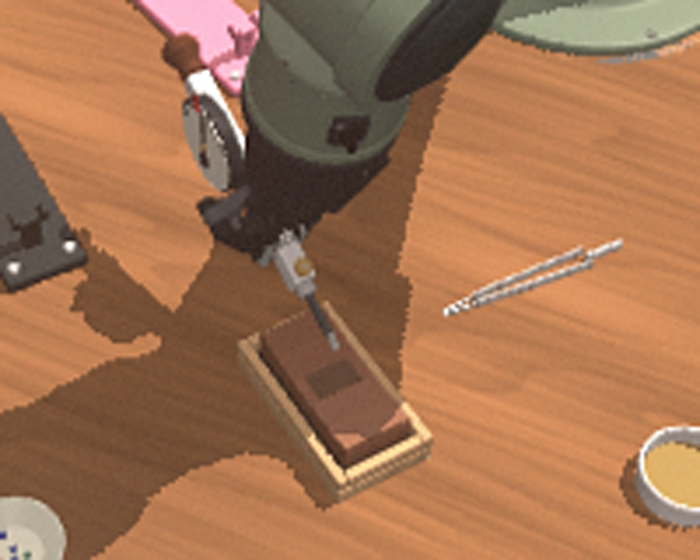

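```bash
python3 - <<'E'
from plan import *
from workcell import *
R=toolR(PSIS,.45)
p,Rg=tcp(G_from_tip(ST+[0,0,7],R),R);movel(p,Rg,max_speed=80);wait(.4)
f0=np.mean([read_state()["ft_force"]+0*wait(.03) if False else read_state()["ft_force"] for _ in range(3)],0)
np.save("f0.npy",f0);print(f0)
z=4.0
while z>-4:
    p,Rg=tcp(G_from_tip(ST+[0,0,z],R),R);movel(p,max_speed=15);wait(.15)
    s=read_state();df=s["ft_force"]-f0;G,Rn=graver_nominal(s)
    print(round(s["time"],2),z,"tipz",(G+Rn@[0,90,-2])[2].round(2),df.round(2))
    if df[2]>2.0:break
    z-=1.0
E
```

```text
[ 0.34715482  0.97445586 -1.33447521]
16.0 4.0 tipz 40.99 [ 0.74 -0.96 -0.23]
16.4 3.0 tipz 40.01 [-0.41 -0.74  0.14]
16.8 2.0 tipz 38.99 [-1.24 -0.97  0.38]
17.2 1.0 tipz 37.99 [-0.29 -0.7  -0.65]
17.6 0.0 tipz 37.03 [-0.45 -1.16  0.32]
18.0 -1.0 tipz 36.04 [-1.33 -1.43  2.83]
```

```bash
python3 - <<'E'
from plan import *
from workcell import *
f0=np.load("f0.npy")
def avg(n=8):
    a=[]
    for _ in range(n): wait(.03);a.append(read_state()["ft_force"])
    return np.mean(a,0)-f0
R=toolR(PSIS,.45)
p,Rg=tcp(G_from_tip(ST+[0,0,-2],R),R);movel(p,max_speed=15)
wait(.3);print(avg().round(2),read_state()["time"])
d=camera("scene");np.savez("j_s.npz",**d);cv2.imwrite("pics/j_s.png",cv2.resize(d["image"][160:280,230:390],None,fx=5,fy=5,interpolation=cv2.INTER_CUBIC))
c=camera("wrist");print(measure(c,read_state()))
E
```

```text
[-1.25 -2.74  3.89] 18.8167
[(np.int64(503), array([-0.91, 25.89,  8.89]), array([0.042, 7.799])), (np.int64(497), array([3.000e-02, 7.293e+01, 2.840e+00]), array([-0.013,  3.727])), ('ymax', np.float64(112.1))]
```

View pics/j_s.png

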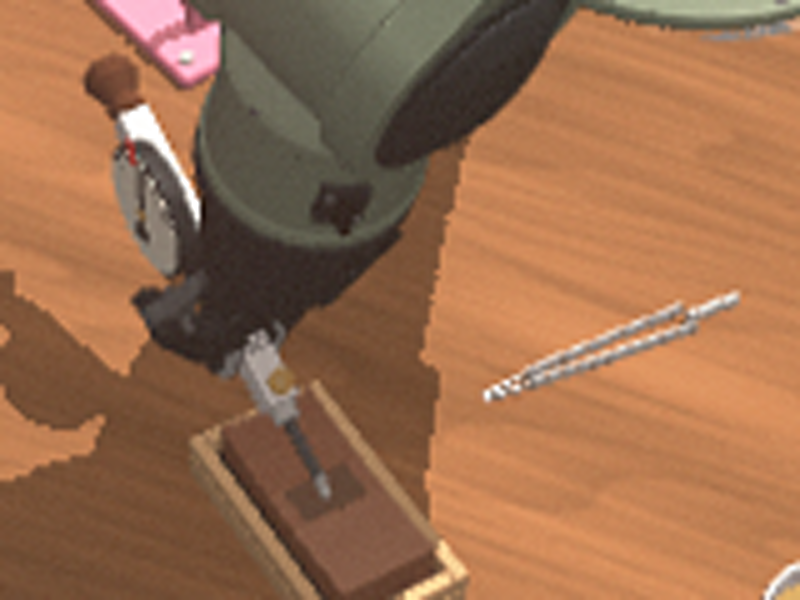

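```bash
python3 - <<'E'
from plan import *
from workcell import *
f0=np.load("f0.npy")
for th in np.linspace(.45,.675,10)[1:]:
    R=toolR(PSIS,th);p,Rg=tcp(G_from_tip(ST+[0,0,-2],R),R);movel(p,Rg,max_speed=15)
    s=read_state();print(round(s["time"],2),round(th,3),(s["ft_force"]-f0).round(2))
wait(2.2)
a=[]
for _ in range(8): wait(.03);a.append(read_state()["ft_force"])
s=read_state();print(s["time"],(np.mean(a,0)-f0).round(2),s["finger_gap"],(s["eef_pos"]-p).round(2))
c=camera("wrist");np.savez("k_w.npz",**c);cv2.imwrite("pics/k_w.png",c["image"]);print(measure(c,s))
d=camera("scene");np.savez("k_s.npz",**d);cv2.imwrite("pics/k_s.png",cv2.resize(d["image"][150:270,225:345],None,fx=5,fy=5,interpolation=cv2.INTER_CUBIC))
G,Rn=graver_nominal(s);print("G",G.round(1),"pitch",-np.arcsin(Rn[2,1]),pix(d,G+Rn@[20,-68,10]))
cv2.imwrite("pics/k_d.png",cv2.resize(d["image"][182:222,242:282],None,fx=14,fy=14,interpolation=cv2.INTER_CUBIC))
E
```

```text
19.21 0.475 [ 0.22 -0.05  3.07]
19.5 0.5 [0.   0.61 3.44]
19.79 0.525 [ 0.23 -0.64  4.73]
20.08 0.55 [-0.52 -0.15  3.48]
20.38 0.575 [-0.3  -0.53  3.15]
20.67 0.6 [-0.55  0.29  3.96]
20.96 0.625 [-0.11 -0.68  4.02]
21.25 0.65 [-0.43 -0.59  2.97]
21.54 0.675 [ 0.5  -2.29  4.19]
24.0083 [-0.61  0.32  4.23] 14.972233054834595 [-0.01  0.02 -0.01]
[(np.int64(492), array([-0.95, 25.9 ,  8.91]), array([0.053, 7.511])), (np.int64(499), array([-2.000e-02,  7.286e+01,  2.840e+00]), array([-0.009,  3.484])), ('ymax', np.float64(104.0))]
G [508.9 -48.5  92.8] pitch 0.6750037293178657 (np.float64(262.03040336083694), np.float64(199.40836709858087))
```

View pics/k_s.png

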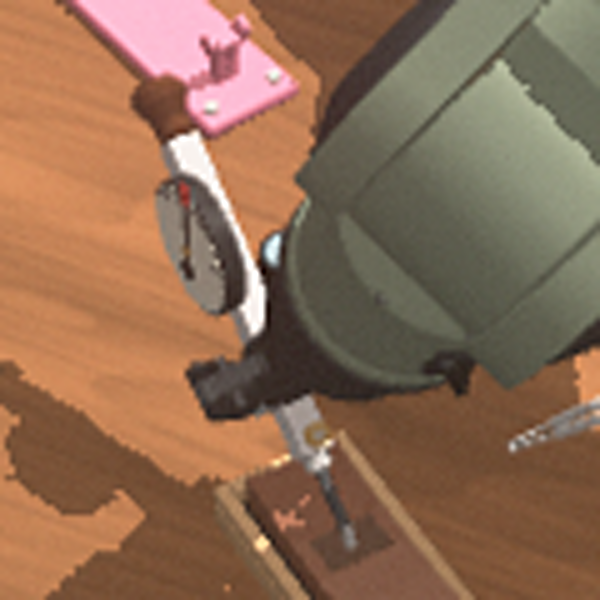

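View pics/k_w.png

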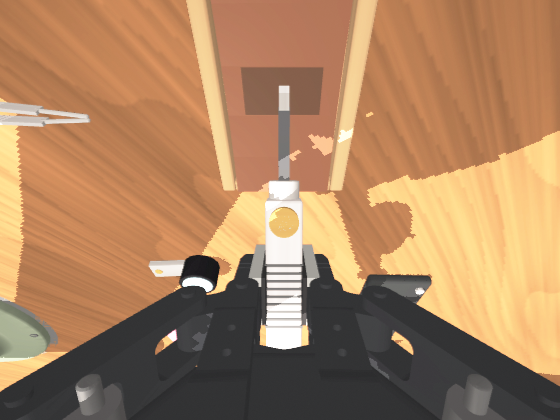

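```bash
python3 - <<'E'
from plan import *
d=dict(np.load("k_s.npz"));im=d["image"].astype(float)
u,v=np.meshgrid(np.arange(560),np.arange(420))
w=np.clip(im[...,2]-im[...,1]*1.0-60,0,None)*((abs(u-262)<8)&(abs(v-187)<8)); 
# red redness vs face
ii=np.argwhere(w>0)
print([(x,y,int(w[y,x])) for y,x in ii])
print("red",(w*u).sum()/w.sum(),(w*v).sum()/w.sum())
E
```

```text
[(np.int64(255), np.int64(180), 10), (np.int64(256), np.int64(180), 9), (np.int64(267), np.int64(180), 12), (np.int64(268), np.int64(180), 6), (np.int64(269), np.int64(180), 6), (np.int64(255), np.int64(181), 8), (np.int64(256), np.int64(181), 6), (np.int64(267), np.int64(181), 14), (np.int64(268), np.int64(181), 13), (np.int64(269), np.int64(181), 10), (np.int64(255), np.int64(182), 9), (np.int64(256), np.int64(182), 11), (np.int64(257), np.int64(182), 1), (np.int64(268), np.int64(182), 11), (np.int64(269), np.int64(182), 10), (np.int64(255), np.int64(183), 7), (np.int64(256), np.int64(183), 9), (np.int64(257), np.int64(183), 7), (np.int64(268), np.int64(183), 13), (np.int64(269), np.int64(183), 10), (np.int64(255), np.int64(184), 8), (np.int64(256), np.int64(184), 8), (np.int64(257), np.int64(184), 11), (np.int64(258), np.int64(184), 2), (np.int64(269), np.int64(184), 5), (np.int64(255), np.int64(185), 5), (np.int64(256), np.int64(185), 9), (np.int64(257), np.int64(185), 8), (np.int64(269), np.int64(185), 10), (np.int64(255), np.int64(186), 5), (np.int64(256), np.int64(186), 6), (np.int64(269), np.int64(186), 11), (np.int64(255), np.int64(187), 5), (np.int64(261), np.int64(187), 42), (np.int64(262), np.int64(187), 18), (np.int64(255), np.int64(188), 5), (np.int64(261), np.int64(188), 27), (np.int64(262), np.int64(188), 21), (np.int64(255), np.int64(189), 7), (np.int64(261), np.int64(189), 9), (np.int64(262), np.int64(189), 18), (np.int64(255), np.int64(190), 7), (np.int64(261), np.int64(190), 3), (np.int64(262), np.int64(190), 23), (np.int64(255), np.int64(191), 12), (np.int64(255), np.int64(192), 11), (np.int64(255), np.int64(193), 12), (np.int64(255), np.int64(194), 14)]
red 260.75992063492066 185.61904761904762
```

View pics/k_d.png

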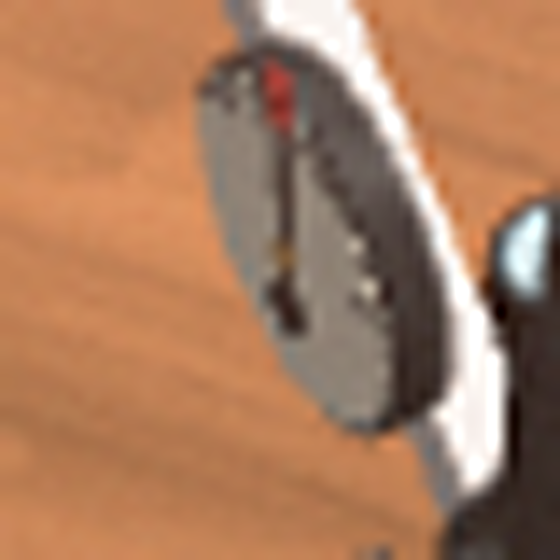

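```bash
python3 - <<'E'
from plan import *
d=dict(np.load("k_s.npz"))
R=toolR(PSIS,.675);G=np.array([508.9,-48.5,92.8])
h=G+R@[20,-68,10];ph=np.array(pix(d,h))
f=lambda p:((np.array(p)+.5-[242,182])*14).round(0)
print("hub",f(ph))
for m in (.60,.64,.675,.71,.75):
    for r in (30,41):
        print(m,r,f(np.array(pix(d,h+R@[0,-r*np.sin(m),r*np.cos(m)]))))
E
```

```text
hub [288. 251.]
0.6 30 [291. 132.]
0.6 41 [292.  87.]
0.64 30 [287. 127.]
0.64 41 [287.  80.]
0.675 30 [284. 123.]
0.675 41 [282.  75.]
0.71 30 [281. 119.]
0.71 41 [278.  69.]
0.75 30 [277. 115.]
0.75 41 [273.  64.]
```

```bash
python3 - <<'E'
from plan import *
from workcell import *
f0=np.load("f0.npy")
s=read_state();print(s["time"],(s["ft_force"]-f0).round(2),np.abs(s["qvel"]).max())
finish_job();print(read_state()["time"])
E
```

```text
24.1083 [-1.3   0.36  4.11] 0.001836299237316826
the job is handed in; nothing more can be done
the job is handed in; nothing more can be done
```

I took the graver out of the black rest, dipped its tip in the oil tin, set it on the oilstone with the handle low, rocked the handle up, and handed the job in. At hand-in the tool was still gripped with its tip on the stone. No verdict was reported.

- **Dip:** the tip was estimated 10 mm below the tin's rim, 3–4 mm from its centre. The tin measured in the same place before and after.
- **Start on the stone:** the tool was in line with the stone, 0.45 rad tip-down. That is about 0.22 rad short of the mark, with about 4 N on the stone.
- **Final pose:** the commanded angle is 0.675 rad, and the grip is about 93 mm above the bench. After 2.2 s of settling, the average force was about 4.2 N and the arm was still. The wrist camera showed the tool had tilted by no more than about 0.01 rad in the grip.
- **Red mark:** the close wrist view, taken before gripping, put the mark at about 0.67 rad (0.66–0.68). The scene camera shows the needle in line with the red mark. A rough measurement from that coarse view read slightly higher, 0.68–0.71, which is still inside the 0.07 rad tolerance.

I did not measure the other bench objects again at the end; no contact with them was seen.

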